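# Shelve the jar and the spray can in the tier with the right headroom

## Robot

A 6-joint arm with a two-finger parallel gripper is mounted at the origin on a cart in front of the work surface, level with it; the furniture and walls round the work are solid. World frame = base frame: x ahead of the robot, y to its left, z up, the work surface at z = 0. Lengths are in m, angles in rad, forces in N, time in s.
With the tool pointing down it reaches from about 0.25 to 0.725 m from the base axis. Payload 4 kg.
Tool frame: the origin (TCP) lies midway between the tips of the shut fingers; the grasp point (between the pads) lies env.grip_point_offset behind it (env.grip_point_offset is the distance from the TCP to the grasp point, in m); z points along the fingers, y is the line along which they close (so a half turn about z gives the same grasp; the last joint's range is limited). The gripper opens to 85 mm and grips with 20 to 120 N. Pads are 22 mm wide; open, the fingers measure 114 mm over their backs; the gripper's body (76 mm by 85 mm) begins 54 mm behind the grasp point. The pads swing forward as they close: fully open they stand 13 mm farther back than shut.
Start: joints at [1.177, 0.241, 0.005, 1.335, 0, 1.571], TCP at [0.192, 0.462, 0.231] pointing down, gripper open.
Joint ranges: [-2.72, 2.72], [-1.05, 1.87], [-1.09, 1.28], [-1.99, 2.15], [-1.42, 1.44], [-3.14, 3.14]. Speed limits (rad/s): [2.79, 2.79, 3.14, 3.14, 3.14, 3.14].

## Interface

Orientations are given as a 3x3 rotation matrix whose columns are the frame's x, y, z axes.
In Python, from workcell import env, eyes gives the robot as it stands.
- The arm moves only by the shell command python3 -m pendant 'ROWS' [OPENING] [FORCE]. ROWS is JSON, a list that holds one entry, the list of rows, each a list of 6 numbers: the shift along the tool's x, y, z in mm, then the turn, a rotation vector about the tool's x, y, z in degrees. A call has 1 to 5 rows; each row is the pose to reach, as a shift and turn from the pose commanded when the call began, along the tool's axes at that moment; what a row does not reach only later rows make up. A row lasts 1/12 s, in which the tool goes at most 41.7 mm and 7.16 degrees, less where a joint would pass 70% of its speed; a pose out of reach is approached as far as the arm can. A call with a gripper value outside its range is refused whole. OPENING is the opening, from -1 (shut) to 1 (fully open), set as the call begins (- or left out, the last holds). The fingers move at their own pace and stop on an object; FORCE is the grip in N (left out, the last holds). Time passes only in rows, so rows that repeat a pose let the fingers close. It gives the time, the measured TCP pose, the force, the opening and the grip force at its end, in the units of the state.
- env.observe(): the state, without advancing time (a new reading comes with each control period).
- eyes.grab_frame(name): name is "scene" or "top"; returns the picture (384x512x3 uint8, red, green, blue); there is no depth.
- eyes.get_calibration(name): a dict with "vertical_fov" (degrees; the focal length in pixels is half the picture's height over the tangent of half this angle, whatever the lens; pixels are square), "cx", "cy" (the principal point, pixels), "rvec" (rotation vector, rad) and "tvec" (3), from world to camera coordinates, as OpenCV has them. Camera axes: x right, y down, z forward; pixel columns grow to the right and rows downward; lengths in m; the calibration is good to about 2 mm. A picture is of the moment at which its call begins. get_calibration takes no time and is no camera call.
- env.finish_job(): hands the job in; it is judged then, once.
The state is a dict: "time": time; "joints": joint angles; "joint_velocities": joint speeds; "joint_torque": joint torques, N m; "tool_pos": TCP position; "tcp_rot": TCP orientation; "wrist_force": force on the tool from outside, world axes, zero at the start; "moment": the same for the moment, N m; "width": opening from 0.0 (shut) to 1.0 (fully open); "grip_force": force on a finger pad.
Only numpy, scipy, OpenCV 4.12 (cv2) and the standard library are available. Lean on these libraries where they do the work, as an engineer would, in place of code of your own. Each camera call takes 0.05 s, during which the arm holds its last target. There are 200 camera calls.

## Task

Put the spray can and the jar of bolts that stand on the worktop away in the stepped plywood rack: the jar in the low bottom tier beside the oil filter, and the can in the taller upper tier beside the other can. Each must stand upright and be slid right back so that all of it is under its tier's roof, not out on the open step in front. Keep both upright all the time, and leave the things already in the rack and the other things on the worktop where they are.

Things in the scene. Friction and masses are not known exactly. Their poses are not given: they have to be found in the camera images.
- rack: Fixed stepped plywood rack, two tiers, boards 12 mm thick, 228 mm deep (x), 200 wide (y), 318 high, on the right, open front turned to the robot. Origin at the centre of its underside on the worktop; +x to its back (away from the robot), y to its left, z up. Slim posts (12 x 8 mm) hold the corners of each roof, 184 mm clear between them (y = -92 to 92)..
- low_tier (a point): Lower tier, bottom one: point on its floor (rack z = 12 mm), mid-width, just below the front edge of its roof. In rack x: open step without roof or sides from -114 (front edge) to -39, roofed from -39 (this point) to the back panel at 41. Headroom under the roof 108 mm.
- high_tier (a point): Upper tier: point on its floor (rack z = 132 mm), mid-width, just below the front edge of its roof. Its floor is the board that roofs the lower tier. In rack x: open step from -39 (front edge) to 36, roofed from 36 (this point) to the back panel at 108. Headroom under the roof 174 mm.
- jar: The jar of bolts to be shelved: clear glass with a tin lid, round, 62 mm in diameter over its whole height, 90 mm high, 0.3 to 0.55 kg. Origin at the centre of its underside, z up its axis. It starts upright on the worktop (z = 0), beyond the vice on the left or between vice and rack. Tall grey storage bins stand behind, their fronts at x about 0.56 m: carry things across in front of them.
- can: The spray can to be shelved: round, 158 mm high, pale body 48 to 52 mm in diameter up to 132 mm above its foot, above that a green cap 36 to 40 mm in diameter; 0.1 to 0.2 kg. Origin at the centre of its underside, z up its axis. It starts upright on the bare worktop, at the other of the two places.
- filter: Oil filter, dark blue cylinder 72 mm in diameter, 94 mm high, standing loose in the lower tier under the roof, right half (rack y about -47 mm); the left half is free. Origin at the centre of its underside. Not to be disturbed.
- other_can: Another spray can like the first, standing loose in the upper tier under the roof, left half (rack y about +58 mm); the right half is free. Origin at the centre of its underside. Not to be disturbed.
- pad: Brake pad, dark, 55 x 90 x 13 mm, lying near the front edge of the worktop left of the rack; bystander, origin at the centre of its underside.
- black_torch: Small black torch, 75 x 141 x 36 mm, lying on the worktop on the left; bystander, origin at the centre of its underside.

How it is judged:
By the outcome, as a careful person would: the job done as asked, in the order asked, and still so for the second after the job is handed in, with the robot touching nothing.
It also fails if it takes over 72 s, if anything falls off the work surface, if the arm or the gripper's body presses on something with over 40 N, if the wrist force passes 120 N, or if a joint passes its speed limit or range.

## Working session

There is one attempt and no reset: what is moved stays moved. The work goes in short steps, Python scripts to look and compute and a shell command to move; the robot and the scene stay as the last step left them, time stands still between calls to the robot, and variables do not carry over. Pictures are saved under pics/ and viewed, at most 10 in all, crops included, and the job is handed in when it is done.

```bash
mkdir -p pics; ls
cat > h.py <<'E'
import numpy as np, cv2
from workcell import env, eyes
def cal(n):
    c=eyes.get_calibration(n); f=192/np.tan(np.radians(c["vertical_fov"])/2)
    R=cv2.Rodrigues(np.array(c["rvec"],float))[0]; t=np.array(c["tvec"],float).ravel()
    K=np.array([[f,0,c["cx"]],[0,f,c["cy"]],[0,0,1]]); return K,R,t,c
def ray(n,u,v):
    K,R,t,c=cal(n); d=R.T@np.linalg.inv(K)@[u,v,1]; return -R.T@t,d
def onz(n,u,v,z):
    o,d=ray(n,u,v); return o+d*(z-o[2])/d[2]
def proj(n,P):
    K,R,t,c=cal(n); p=K@(R@np.array(P,float)+t); return p[:2]/p[2]
E
python3 - <<'E'
from h import *
for n in("scene","top"):
    im=eyes.grab_frame(n); cv2.imwrite(f"pics/{n}0.png",im[:,:,::-1]); print(n,cal(n)[3],-cal(n)[1].T@cal(n)[2])
s=env.observe(); print(s,env.grip_point_offset)
E
```

```text
pics
scene {'vertical_fov': 44.13535591275648, 'cx': 257.8815177113667, 'cy': 196.4624940968433, 'rvec': array([ 0.71891055, -2.30444861,  1.42951644]), 'tvec': array([0.41072216, 0.20556766, 1.47811666])} [-0.39073404  1.23928383  0.84100066]
top {'vertical_fov': 46.5613672951805, 'cx': 260.72384222083116, 'cy': 192.09806039831665, 'rvec': array([ 2.1653708 , -2.14458183,  0.09051246]), 'tvec': array([0.01816634, 0.52306454, 1.59442253])} [ 0.34901981 -0.0157524   1.64135516]
{'time': 0.1, 'joints': array([1.17698999e+00, 2.41334114e-01, 3.87409528e-03, 1.33517384e+00,
       2.10699669e-05, 1.57079023e+00]), 'joint_velocities': array([ 1.29521569e-03, -2.51933545e-03,  2.40396480e-03, -4.85857421e-04,
       -2.20354145e-04, -1.11816802e-05]), 'joint_torque': array([-1.98750599e-04, -3.73138475e+01,  2.53009808e+01,  1.08285432e-02,
       -4.63608126e-05, -5.94260129e-06]), 'tool_pos': array([0.19163702, 0.4612243 , 0.2305095 ]), 'tcp_rot': array([[-9.23457562e-01,  3.83699890e-01, -7.24529793e-04],
       [ 3.83700574e-01,  9.23456018e-01, -1.68879449e-03],
       [ 2.10811378e-05, -1.83753254e-03, -9.99998312e-01]]), 'wrist_force': array([-1.06515988,  0.94221697,  0.35014207]), 'moment': array([0.03233874, 0.00492931, 0.00510213]), 'grip_force': 0.0, 'width': 1.0001206404731076} 0.0187
```

View pics/scene0.png

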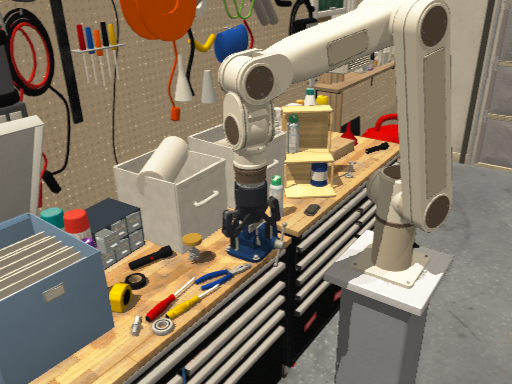

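View pics/top0.png

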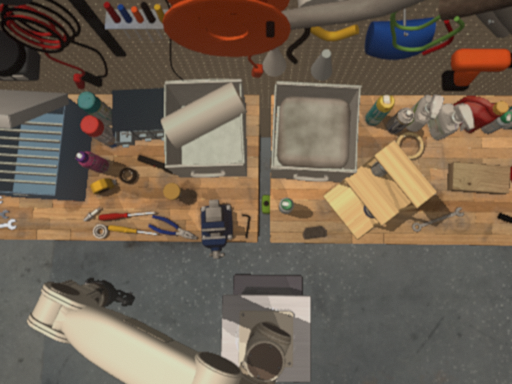

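The scene view shows the jar (tin lid, 191,240) left of the vice, the can (276,188) between the vice and rack, and the rack around (310,150). In the top view the lid is at (172,191), the can's cap at (287,205), and the rack is turned, around (380,190). I'll zoom in on it next.

Run:
```python
from h import *
im=cv2.imread("pics/top0.png"); a=cv2.resize(im[125:250,260:450],None,fx=4,fy=4,interpolation=cv2.INTER_CUBIC)
cv2.imwrite("pics/c1.png",a)
im=cv2.imread("pics/scene0.png"); a=cv2.resize(im[80:225,250:400],None,fx=4,fy=4,interpolation=cv2.INTER_CUBIC)
cv2.imwrite("pics/c2.png",a)
```

```text
(no output)
```

View pics/c1.png

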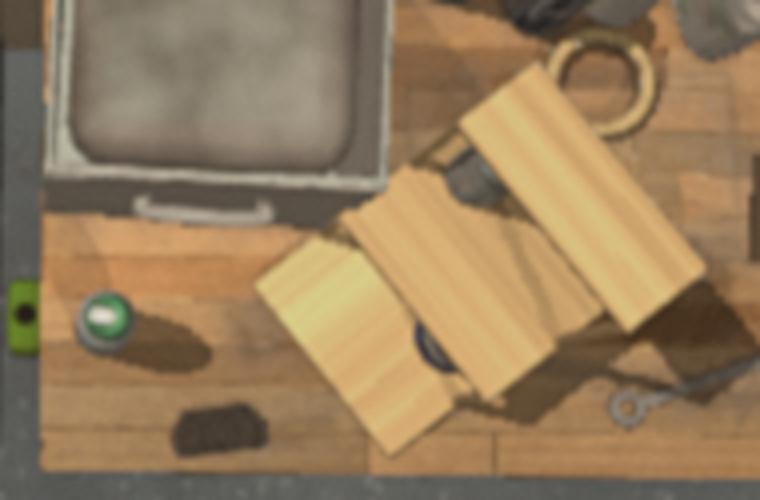

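View pics/c2.png

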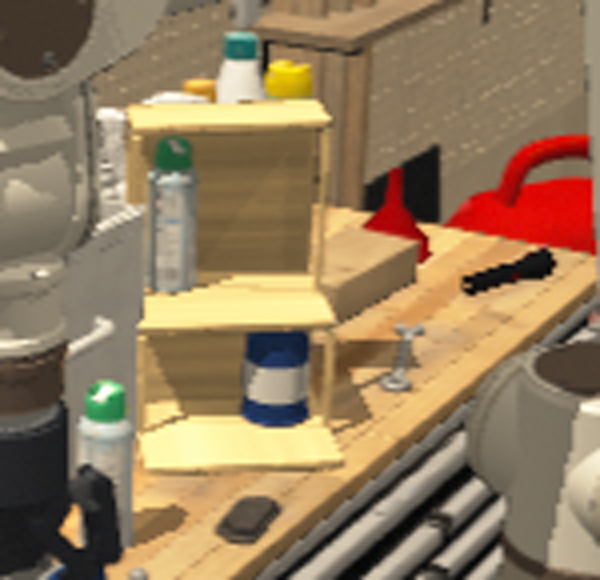

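Top crop (4x): rack roof corners are at about (458,122), (542,62), (706,270) and (630,332). The low step's front corners are at (255,287) and (390,456), and the mid board's front corners at (343,215) and (488,402). The cap centre is at (108,315). In the scene crop the filter is at the right below, and the other can is at the left above.

Run:
```python
from h import *
from scipy.optimize import least_squares
C=lambda u,v:(260+(u+.5)/4-.5,125+(v+.5)/4-.5)
obs=[((255,287),(-.114,.1,.012)),((390,456),(-.114,-.1,.012)),((343,215),(-.039,.1,.132)),((488,402),(-.039,-.1,.132)),
((458,122),(.036,.1,.318)),((630,332),(.036,-.1,.318)),((542,62),(.114,.1,.318)),((706,270),(.114,-.1,.318))]
W=np.array([onz("top",*C(*p),q[2])[:2] for p,q in obs]);Q=np.array([q[:2] for p,q in obs])
T=lambda p,Q:Q@np.array([[np.cos(p[2]),-np.sin(p[2])],[np.sin(p[2]),np.cos(p[2])]]).T+p[:2]
r=least_squares(lambda p:(T(p,Q)-W).ravel(),[.45,-.3,-.6]);p=r.x
print("rack",p,np.degrees(p[2]));print(np.round((T(p,Q)-W)*1000,1))
def loc(w):c,s=np.cos(p[2]),np.sin(p[2]);d=np.array(w)[:2]-p[:2];return np.array([c*d[0]+s*d[1],-s*d[0]+c*d[1]])
im=cv2.imread("pics/top0.png");hsv=cv2.cvtColor(im,cv2.COLOR_BGR2HSV)
g=hsv[185:225,275:300];m=cv2.inRange(g,(60,70,30),(95,255,255));ys,xs=np.nonzero(m);print("cap",len(xs),xs.min()+275,xs.max()+275,ys.min()+185,ys.max()+185)
print("can",onz("top",(xs.min()+xs.max())/2+275,(ys.min()+ys.max())/2+185,.155))
g=hsv[175:208,155:190];print(g[16,17]);m=cv2.inRange(g,(12,110,60),(28,255,255));
n,l,st,ce=cv2.connectedComponentsWithStats(m);print(st,ce+[155,175])
cv2.imwrite("pics/c3.png",np.vstack([cv2.resize(im[165:215,145:225],None,fx=8,fy=8,interpolation=cv2.INTER_CUBIC)]))
print("jar",onz("top",172,191,.09))
```

```text
rack [ 0.50508504 -0.35571852 -0.90954591] -52.113142152989724
[[ 3.2  1.5]
 [-2.2 -0.4]
 [-1.   3.1]
 [-1.4 -0.1]
 [ 0.3 -0.7]
 [-1.2  0. ]
 [ 2.1  1.2]
 [ 0.2 -4.6]]
cap 25 284 291 199 208
can [ 0.47169725 -0.06964519  0.155     ]
[ 18 157 164]
[[  3   0  32  28 224]
 [  0   0  35  33 923]
 [ 34  16   1   1   1]
 [ 29  23   3   3   4]
 [ 33  23   2   2   3]] [[176.76339286 185.36160714]
 [170.71614301 192.30877573]
 [189.         191.        ]
 [185.         199.25      ]
 [188.33333333 198.33333333]]
jar [0.51748331 0.33368272 0.09      ]
```

View pics/c3.png

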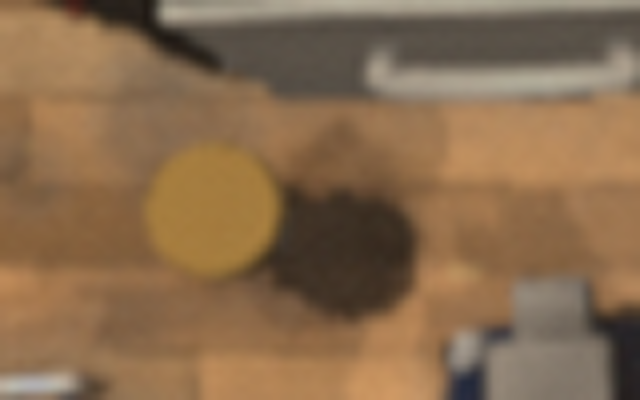

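The lid is centred near (171.2,190.8), so the jar is at about (0.518, 0.336). The can is at about (0.471,-0.066), and the rack at (0.505,-0.356) with yaw -52°. My plan is to grip with the tool tilted 40° below horizontal, set each item on its step, and then push it back with the fingers straddling it.

```bash
cat >> h.py <<'E'
from scipy.spatial.transform import Rotation as Ro
RK=np.array([.505,-.356]);YAW=-52.1
def w(x,y,z):
    a=np.radians(YAW);return np.array([RK[0]+x*np.cos(a)-y*np.sin(a),RK[1]+x*np.sin(a)+y*np.cos(a),z])
def loc(P):
    a=np.radians(YAW);d=np.array(P)[:2]-RK;return np.array([d@[np.cos(a),np.sin(a)],d@[-np.sin(a),np.cos(a)]])
def Rt(phi,th):
    p,t=np.radians([phi,th]);z=np.array([np.cos(t)*np.cos(p),np.cos(t)*np.sin(p),-np.sin(t)]);y=np.array([-np.sin(p),np.cos(p),0])
    return np.column_stack([np.cross(y,z),y,z])
def rel(G,phi,th,tip=False):
    "row from the present pose to grasp point G (or TCP if tip)"
    s=env.observe();R=np.array(s["tcp_rot"]);N=Rt(phi,th);P=np.array(G,float)+(0 if tip else env.grip_point_offset)*N[:,2]
    sh=R.T@(P-s["tool_pos"])*1000;rv=np.degrees(Ro.from_matrix(R.T@N).as_rotvec())
    print("row",np.round(sh,1),np.round(rv,1),"t",round(s["time"],2),"rows>=",np.ceil(max(np.linalg.norm(sh)/41.7,np.linalg.norm(rv)/7.16)));return N
def st():
    s=env.observe();print("tcp",np.round(s["tool_pos"],4),"gp",np.round(np.array(s["tool_pos"])-env.grip_point_offset*np.array(s["tcp_rot"])[:,2],4),"j",np.round(s["joints"],2),"F",np.round(s["wrist_force"],1),"w",s["width"],"g",s["grip_force"])
E
python3 - <<'E'
from h import *
print([a for a in dir(env) if a[0]!='_'],proj("top",[.471,-.066,.158]))
rel([.40,.34,.25],10,40)
E
```

```text
['PlanningError', 'finish_job', 'grip_point_offset', 'observe'] [286.43643507 203.62506314]
row [-251.   -24.3   -7.4] [-14.3 -48.6 -30.4] t 0.1 rows>= 9.0
```

```bash
python3 -m pendant '[[[-250,-24,-7,-14.3,-48.6,-30.4],[-250,-24,-7,-14.3,-48.6,-30.4],[-250,-24,-7,-14.3,-48.6,-30.4],[-250,-24,-7,-14.3,-48.6,-30.4],[-250,-24,-7,-14.3,-48.6,-30.4]]]' 1 60; python3 -c "
from h import *
st();rel([.40,.34,.25],10,40)"
```

```text
time: 0.52
tool_pos: [0.377, 0.3633, 0.2376]
tcp_rot: [[-0.858, 0.044, 0.512], [0.068, 0.997, 0.03], [-0.509, 0.06, -0.858]]
wrist_force: [1.6, 0.9, -0.8]
width: 0.996
grip_force: 0.0
tcp [0.377  0.3633 0.2376] gp [0.3674 0.3628 0.2537] j [ 1.01  0.04 -0.35  0.85 -0.43  1.  ] F [ 1.6  0.9 -0.8] w 0.9955965194697114 g 0.0
row [-33.4 -19.1  18.1] [ -5.5 -18.9 -11.8] t 0.52 rows>= 4.0
```

```bash
python3 -m pendant '[[[-33,-19,18,-5.5,-18.9,-11.8],[-33,-19,18,-5.5,-18.9,-11.8],[-33,-19,18,-5.5,-18.9,-11.8],[-33,-19,18,-5.5,-18.9,-11.8],[-33,-19,18,-5.5,-18.9,-11.8]]]' | head -1; python3 -c "
from h import *
st();z=Rt(10,40)[:,2];J=np.array([.518,.336,.055]);rel(J-.11*z,10,40)
im=eyes.grab_frame('scene')[:,:,::-1]; cv2.imwrite('pics/c4.png',cv2.resize(im[130:350,100:400],None,fx=2.6,fy=2.6))"
```

```text
time: 0.93
tcp [0.4102 0.3398 0.2333] gp [0.3961 0.3374 0.2455] j [ 1.03 -0.07 -0.69  0.29 -0.61  0.64] F [-0.1 -0.2 -0.1] w 1.0022318283614664 g 0.0
row [ 67.9 -22.1 104.8] [-0.2 -0.5 -0. ] t 0.93 rows>= 4.0
```

View pics/c4.png

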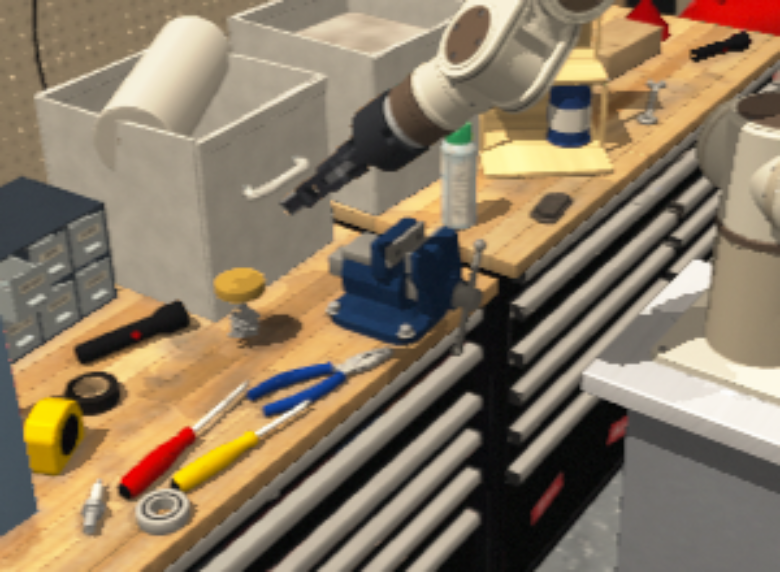

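The tool is tilted at about 40° and faces the jar, which stands clear (lid at crop (240,285), scene (192,240)). The vice is at crop (400,280), off to the side. I'll move to the pre-grasp pose and cross-check the jar in both views.

```bash
python3 -m pendant '[[[17,-5,26,0,0,0],[34,-11,52,0,0,0],[51,-16,78,0,0,0],[68,-22,105,0,0,0],[68,-22,105,0,0,0]]]' | head -1; python3 -c "
from h import *
print(proj('scene',[.518,.336,.09]),'seen 192,239.5')
st();z=Rt(10,40)[:,2];J=np.array([.518,.336,.055]);rel(J,10,40)"
```

```text
time: 1.4
[190.7675072  236.32329762] seen 192,239.5
tcp [0.4512 0.3254 0.1103] gp [0.4372 0.3231 0.1225] j [ 0.91  0.21 -0.85 -0.2  -0.54  0.53] F [-1.  -0.9 -0.6] w 0.9997082373385285 g 0.0
row [ -2.5  -0.4 106.1] [-0.4 -0.8  0. ] t 1.4 rows>= 3.0
```

```bash
python3 -m pendant '[[[-2,0,35,0,0,0],[-2,0,65,0,0,0],[-2,0,90,0,0,0],[-2,0,106,0,0,0],[-2,0,106,0,0,0]]]' | head -1; python3 -m pendant '[[[0,0,0,0,0,0],[0,0,0,0,0,0],[0,0,0,0,0,0],[0,0,0,0,0,0],[0,0,0,0,0,0]]]' -1 45 | tail -3; python3 -c "
from h import *
st()"
```

```text
time: 1.82
wrist_force: [-1.9, -3.1, 6.9]
width: 0.716
grip_force: 50.2
tcp [0.5331 0.3424 0.0525] gp [0.519  0.34   0.0645] j [ 0.78  0.45 -0.77 -0.42 -0.45  0.43] F [-1.9 -3.1  6.9] w 0.7163673779405824 g 50.22029936313629
```

```bash
python3 -m pendant '[[[-12,0,-10,0,0,0],[-40,0,-33,0,0,0],[-70,0,-58,0,0,0],[-100,0,-84,0,0,0],[-130,0,-109,0,0,0]]]' | head -1;  python3 -c "
from h import *
st();print(np.round(env.observe()['tcp_rot'],3));rel([.42,.0,.30],-30,40); a=w(-.2,.04,.16);print(a);rel(a,-52,40)"
```

```text
time: 2.65
tcp [0.5304 0.3405 0.2183] gp [0.5165 0.3381 0.2304] j [ 0.78  0.1  -0.59  0.12 -0.45  0.43] F [ 0.9  1.4 -6.4] w 0.7123349663822578 g 52.1115642786026
[[-0.642 -0.173  0.747]
 [-0.112  0.985  0.131]
 [-0.759  0.    -0.652]]
row [  49.1 -325.5 -164.2] [30.4 -0.6 25.8] t 2.65 rows>= 9.0
[ 0.41370632 -0.17361178  0.16      ]
row [ 181.6 -498.9 -103.7] [47.2 -0.6 40.1] t 2.65 rows>= 13.0
```

```bash
python3 -m pendant '[[[2,-15,-15,3.8,0,3.2],[10,-50,-40,7.6,0,6.5],[15,-85,-55,11.4,0,9.7],[20,-121,-75,15,0,13],[25,-160,-90,19,0,16]]]' | head -1;  python3 -c "
from h import *
st();rel([.42,.0,.30],-30,40)"
```

```text
time: 3.07
tcp [0.4738 0.1682 0.2563] gp [0.4601 0.1719 0.2685] j [ 0.74 -0.11 -0.64  0.48 -0.69  0.79] F [ 1.1 -0.5 -5.6] w 0.7143471699886865 g 52.49256134033203
row [ -27.5 -180.1  -16.2] [11.3 -0.6  9.7] t 3.07 rows>= 5.0
```

```bash
python3 -m pendant '[[[-7,-36,-4,2.2,0,2],[-13,-72,-8,4.4,0,4],[-18,-108,-10,6.8,0,5.8],[-22,-144,-13,9,0,7.8],[-27,-180,-16,11.3,0,9.7]]]' | head -1;  python3 -c "
from h import *
st();rel(w(-.2,.04,.20),YAW,40)"
```

```text
time: 3.48
tcp [ 0.4325 -0.0064  0.2863] gp [0.4202 0.0007 0.2985] j [ 0.44 -0.34 -0.72  0.6  -0.67  0.75] F [ 1.1  0.5 -5.3] w 0.7096350554296879 g 52.38680899143219
row [  22.3 -159.8  125. ] [16.9 -0.6 14.4] t 3.48 rows>= 5.0
```

```bash
python3 -m pendant '[[[5,-32,25,3.4,0,2.9],[9,-64,50,6.8,0,5.8],[13,-96,75,10.2,0,8.7],[18,-128,100,13.5,0,11.5],[22,-160,125,16.9,0,14.4]]]' | head -1;  python3 -c "
from h import *
st();rel(w(-.2,.04,.20),YAW,40);rel(w(-.085,.042,.11),YAW,40)
im=eyes.grab_frame('scene')[:,:,::-1]; cv2.imwrite('pics/c5.png',cv2.resize(im[80:240,230:400],None,fx=3.7,fy=3.7,interpolation=cv2.INTER_CUBIC))"
```

```text
time: 3.9
tcp [ 0.4232 -0.1847  0.188 ] gp [ 0.4145 -0.1735  0.2002] j [-0.01 -0.14 -0.89  0.19 -0.63  0.69] F [ 0.7 -0.2 -5.6] w 0.7098681281357898 g 52.43505299091339
row [ 0.2 -0.7 -0.1] [ 0.  -0.7 -0.2] t 3.9 rows>= 1.0
row [ -6.5   1.3 145.7] [ 0.  -0.7 -0.2] t 3.9 rows>= 4.0
```

View pics/c5.png

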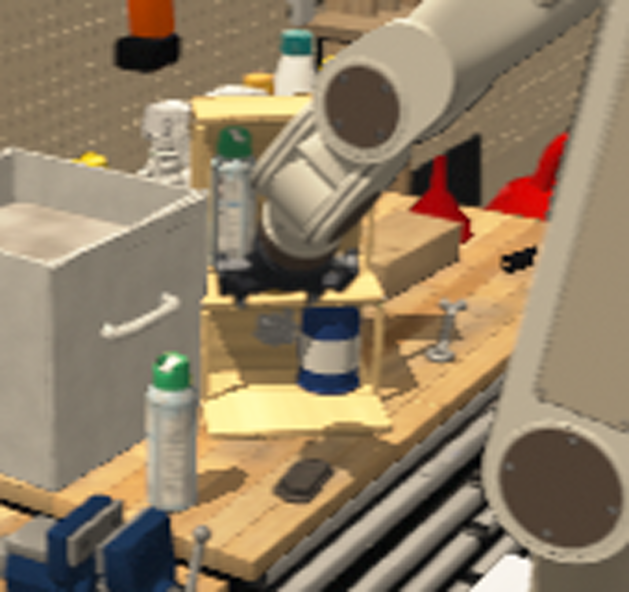

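Scene view: the jar is held upright in front of the rack, and the filter (crop 330,350) and other can are undisturbed. I'll bring the jar over the step and set it down.

```bash
python3 -c "
from h import *
a=rel(w(-.078,.045,.115),YAW,40);print(Rt(YAW,40).T@[0,0,1])"; python3 -m pendant '[[[-2,2,37,0,-0.5,0],[-4,3,74,0,-0.7,0],[-6,3,111,0,-0.7,0],[-7,4,147,0,-0.7,0],[-7,4,147,0,-0.7,0]]]' | head -1;  python3 -c "
from h import *
st();rel(w(-.078,.045,.082),YAW,40);rel(w(-.078,.045,.0775),YAW,40)"
```

```text
row [-16.8  11.  143.9] [-0.7 -0.8 -0.2] t 3.95 rows>= 4.0
[-0.76604444  0.         -0.64278761]
time: 4.37
tcp [ 0.4989 -0.2743  0.0914] gp [ 0.4902 -0.263   0.1035] j [-0.25  0.27 -0.87 -0.32 -0.49  0.46] F [-2.5  1.4 -6.5] w 0.7113869174897806 g 55.24851858615875
row [13.3 -0.3 17.4] [-0.2 -0.5  0.1] t 4.37 rows>= 1.0
row [16.7 -0.2 20.3] [-0.2 -0.5  0.1] t 4.37 rows>= 1.0
```

```bash
python3 -m pendant '[[[6,0,9,0,0,0],[13,0,17,0,0,0],[13,0,17,0,0,0],[13,0,17,0,0,0],[13,0,17,0,0,0]]]' | head -1;  python3 -c "
from h import *
st();rel(w(-.078,.045,.0775),YAW,40)"
```

```text
time: 4.78
tcp [ 0.5034 -0.2765  0.0802] gp [ 0.4946 -0.2652  0.0922] j [-0.25  0.31 -0.89 -0.39 -0.49  0.46] F [ 0.5  0.2 -4.5] w 0.7098211768776855 g 55.32954812049866
row [11.3 -2.6  9.4] [ 0.1  0.2 -0.1] t 4.78 rows>= 1.0
```

```bash
python3 -m pendant '[[[3,0,2,0,0,0],[6,-1,5,0,0,0],[6,-1,5,0,0,0],[6,-1,5,0,0,0],[6,-1,5,0,0,0]]]' | head -1;  python3 -c "
from h import *
st();rel(w(-.078,.045,.0775),YAW,40);
im=eyes.grab_frame('scene')[:,:,::-1]; cv2.imwrite('pics/c6.png',cv2.resize(im[100:220,260:360],None,fx=5,fy=5,interpolation=cv2.INTER_CUBIC))"
```

```text
time: 5.2
tcp [ 0.5032 -0.2779  0.0728] gp [ 0.4943 -0.2665  0.0848] j [-0.26  0.34 -0.89 -0.43 -0.49  0.46] F [ 0.4 -0.1 -5.1] w 0.7094831866981011 g 55.396960973739624
row [ 6.2 -1.6  4. ] [ 0.1  0.3 -0.2] t 5.2 rows>= 1.0
```

View pics/c6.png

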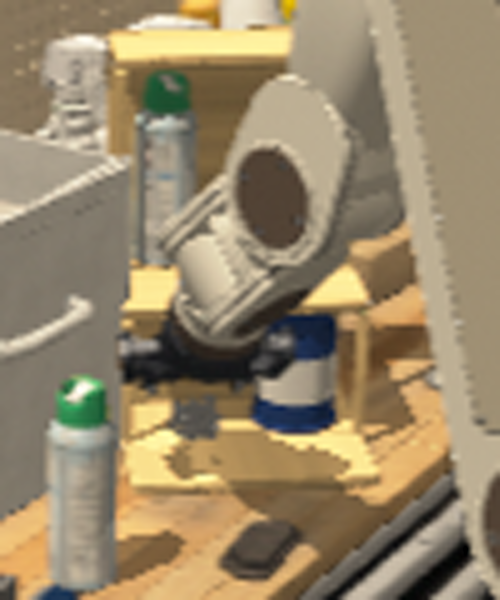

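Jar: its bolts end near crop (195,435), just above the step and left of the filter. I'll keep lowering until it touches.

```bash
for i in 1 ; do python3 -m pendant '[[[2,0,1.5,0,0,0],[4,-1,3,0,0,0],[4,-1,3,0,0,0],[4,-1,3,0,0,0]]]' | grep -E "tool_pos|wrist_f";python3 -m pendant '[[[2,0,1.5,0,0,0],[2,0,1.5,0,0,0],[2,0,1.5,0,0,0]]]' | grep -E "tool_pos|wrist_f";python3 -m pendant '[[[2,0,1.5,0,0,0],[2,0,1.5,0,0,0],[2,0,1.5,0,0,0]]]' | grep -E "tool_pos|wrist_f"; done; python3 -c "
from h import *
st();print(loc(env.observe()['tool_pos']))"
```

```text
tool_pos: [0.5018, -0.2783, 0.0671]
wrist_force: [0.4, -0.4, -5.5]
tool_pos: [0.5021, -0.2782, 0.0649]
wrist_force: [-1.4, 0.6, -6.0]
tool_pos: [0.5032, -0.2792, 0.0647]
wrist_force: [-2.3, -0.6, 5.5]
tcp [ 0.5032 -0.2792  0.0647] gp [ 0.4943 -0.2678  0.0766] j [-0.26  0.37 -0.9  -0.47 -0.49  0.46] F [-2.3 -0.6  5.5] w 0.7107946984858998 g 56.179035902023315
[-0.06170544  0.04579046]
```

```bash
python3 -m pendant '[[[0,0,0,0,0,0],[0,0,0,0,0,0],[0,0,0,0,0,0]]]' 0.85 | tail -2; python3 -m pendant '[[[0,0,-10,0,0,0],[0,0,-30,0,0,0],[0,0,-60,0,0,0],[0,0,-90,0,0,0],[0,0,-90,0,0,0]]]' | grep -E "tool_pos|wrist_f"; python3 -m pendant '[[[0,0,0,0,0,0],[0,0,0,0,0,0],[0,0,0,0,0,0],[0,0,0,0,0,0]]]' -0.18 | tail -2
python3 -c "
from h import *
st();rel(w(-.130,.045,.060),YAW,40,True);
im=eyes.grab_frame('top')[:,:,::-1]; im2=eyes.grab_frame('scene')[:,:,::-1]; cv2.imwrite('pics/c7.png',np.hstack([cv2.resize(im[130:250,300:400],(400,480)),cv2.resize(im2[100:220,260:360],(400,480))]))"
```

```text
width: 0.923
grip_force: 0.0
tool_pos: [0.4587, -0.222, 0.1226]
wrist_force: [-0.7, -0.0, -0.7]
width: 0.416
grip_force: 0.0
tcp [ 0.4594 -0.224   0.1192] gp [ 0.4506 -0.2126  0.1312] j [-0.13  0.12 -0.95 -0.21 -0.57  0.57] F [ 0.7  0.  -0.3] w 0.4159396909560746 g 0.0
row [44.1 -0.3 39.5] [ 0.   0.3 -0.2] t 7.08 rows>= 2.0
```

View pics/c7.png

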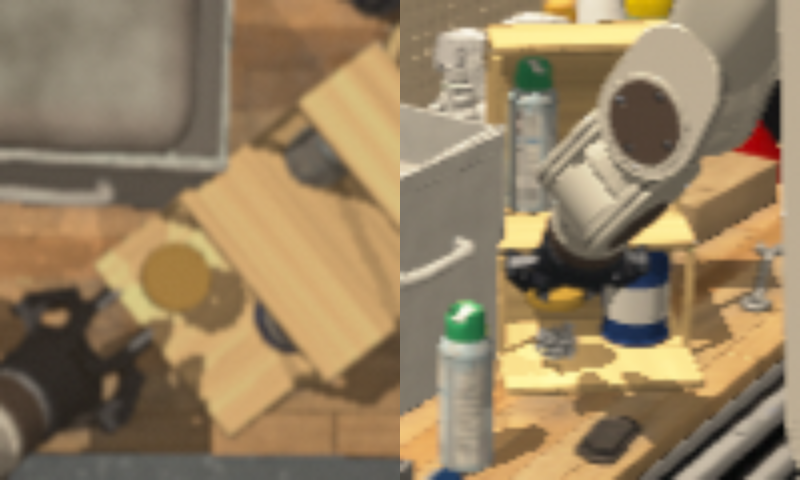

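The jar stands upright on the step, with its lid at crop (176,276), top pixel about (344,199). The gripper is in front of it, straddle gap set.

```bash
python3 -m pendant '[[[22,0,20,0,0,0],[40,0,35,0,0,0],[44,0,39,0,0,0],[44,0,39,0,0,0],[44,0,39,0,0,0]]]' | head -1; python3 -c "
from h import *
print('jar',loc(onz('top',343.6,198.6,.102)));st();print(loc(env.observe()['tool_pos']));rel(w(-.110,.044,.045),YAW,40,True)"
```

```text
time: 7.6
jar [-0.07822127  0.04792829]
tcp [ 0.4603 -0.2252  0.0602] gp [ 0.4515 -0.2139  0.0721] j [-0.13  0.31 -1.02 -0.47 -0.57  0.57] F [-0.1 -0.   0.3] w 0.4086225006605759 g 0.0
[-0.13068755  0.04506033]
row [-1.6 -1.1 25.6] [-0.   0.2 -0.1] t 7.6 rows>= 1.0
```

```bash
python3 -m pendant '[[[-1,1,13,0,0,0],[-2,1,26,0,0,0],[-2,1,26,0,0,0],[-2,1,26,0,0,0]]]' | head -1; python3 -c "
from h import *
st();print(loc(env.observe()['tool_pos']));rel(w(-.070,.046,.045),YAW,40,True);rel(w(-.033,.046,.045),YAW,40,True)"
```

```text
time: 7.93
tcp [ 0.475  -0.2415  0.0468] gp [ 0.4661 -0.2302  0.0588] j [-0.17  0.38 -0.99 -0.53 -0.54  0.53] F [-0.4  0.9 -0.4] w 0.4107239295718567 g 0.0
[-0.10877312  0.04661056]
row [-23.3  -0.5  31. ] [ 0.1  0.4 -0.2] t 7.93 rows>= 1.0
row [-46.9  -0.5  59.5] [ 0.1  0.4 -0.2] t 7.93 rows>= 2.0
```

Push slowly (about 8 mm per row).

```bash
python3 -m pendant '[[[-5,0,6,0,0,0],[-10,0,12,0,0,0],[-14,0,18,0,0,0],[-19,0,24,0,0,0],[-24,0,30,0,0,0]]]' | grep -E "tool_pos|wrist_f"; python3 -m pendant '[[[-4,0,5,0,0,0],[-8,0,10,0,0,0],[-12,0,15,0,0,0],[-16,0,20,0,0,0],[-16,0,20,0,0,0]]]' | grep -E "tool_pos|wrist_f"; python3 -c "
from h import *
st();print(loc(env.observe()['tool_pos']));rel(w(-.033,.046,.045),YAW,40,True)
im2=eyes.grab_frame('scene')[:,:,::-1]; cv2.imwrite('pics/c8.png',cv2.resize(im2[140:200,280:350],(700,600),interpolation=cv2.INTER_CUBIC))"
```

```text
tool_pos: [0.4989, -0.2721, 0.046]
wrist_force: [-1.6, 2.7, 2.4]
tool_pos: [0.5151, -0.2929, 0.0457]
wrist_force: [-0.1, 0.2, 0.2]
tcp [ 0.5151 -0.2929  0.0457] gp [ 0.5062 -0.2815  0.0576] j [-0.28  0.44 -0.88 -0.52 -0.47  0.44] F [-0.1  0.2  0.2] w 0.410270725768983 g 0.11141322087496519
[-0.04360012  0.04675636]
row [-6.2 -0.7  8.6] [ 0.1  0.4 -0.3] t 8.77 rows>= 1.0
```

View pics/c8.png

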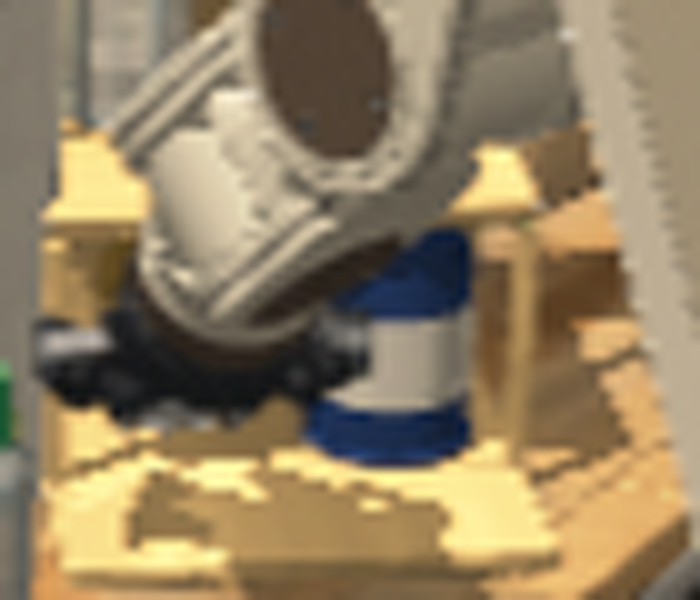

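The gripper hides the jar; the filter is unmoved. I'll push on in small steps, watching the force for contact with the back panel.

```bash
python3 -m pendant '[[[-2,0,3,0,0,0],[-5,0,5.5,0,0,0],[-7,0,8.5,0,0,0],[-7,0,8.5,0,0,0]]]' | grep -E "tool_pos|wrist_f"; python3 -m pendant '[[[-2,0,2,0,0,0],[-2,0,2.5,0,0,0],[-2,0,2.5,0,0,0]]]' | grep -E "tool_pos|wrist_f";  python3 -c "
from h import *
print(loc(env.observe()['tool_pos']))"
```

```text
tool_pos: [0.5209, -0.3007, 0.0449]
wrist_force: [-1.0, 1.6, -1.7]
tool_pos: [0.5226, -0.3029, 0.0448]
wrist_force: [0.1, 1.6, -0.7]
[-0.0310644   0.04647784]
```

```bash
for k in 1 2 ; do python3 -m pendant '[[[-1,0,1.5,0,0,0],[-1.9,0,2.3,0,0,0],[-1.9,0,2.3,0,0,0],[-1.9,0,2.3,0,0,0]]]' | grep -E "tool_pos|wrist_f";done;  python3 -c "
from h import *
print(loc(env.observe()['tool_pos']))"
```

```text
tool_pos: [0.5245, -0.3052, 0.0449]
wrist_force: [-1.7, 0.9, -2.1]
tool_pos: [0.5264, -0.3077, 0.045]
wrist_force: [-0.5, 1.3, -1.1]
[-0.02500877  0.04654897]
```

```bash
for k in 1 2 ; do python3 -m pendant '[[[-1,0,1.5,0,0,0],[-1.5,0,1.8,0,0,0],[-1.5,0,1.8,0,0,0],[-1.5,0,1.8,0,0,0]]]' | grep -E "tool_pos|wrist_f";done;  python3 -c "
from h import *
print(loc(env.observe()['tool_pos']))"; python3 -m pendant '[[[2,0,-3,0,0,0],[15,0,-20,0,0,0],[40,0,-48,0,0,0],[66,0,-80,0,0,0],[66,0,-80,0,0,0]]]' | grep -E "tool_pos|wrist_f"; python3 -m pendant '[[[-30,0,-26,0,0,0],[-60,0,-52,0,0,0],[-90,0,-78,0,0,0],[-120,0,-104,0,0,0],[-140,0,-121,0,0,0]]]' 1| grep -E "tool_pos|wrist_f";python3 -c "
from h import *
st();rel([.40,.02,.28],YAW+25,40);print(Rt(YAW,40))
im=eyes.grab_frame('scene')[:,:,::-1]; cv2.imwrite('pics/s9.png',im);im=cv2.imread('pics/s9.png')
for x in (-.01,0,.01):print(x,proj('scene',w(x-.031,.046,.012)),proj('scene',w(x,.046+.031,.012)),proj('scene',w(x,.046-.031,.012)))
f=cv2.cvtColor(im,cv2.COLOR_BGR2HSV)
for v in range(164,192,2):print(v,' '.join('%3d/%3d'%(f[v,u,1],f[v,u,2]) for u in range(284,312,2)))
"
```

```text
tool_pos: [0.5278, -0.3095, 0.045]
wrist_force: [-0.9, 1.2, -1.2]
tool_pos: [0.5291, -0.3112, 0.0449]
wrist_force: [-1.9, 1.9, -0.8]
[-0.02053078  0.04655846]
tool_pos: [0.4602, -0.2257, 0.0434]
wrist_force: [-0.8, -0.3, -0.3]
tool_pos: [0.4644, -0.2272, 0.2364]
wrist_force: [0.8, -0.2, 0.9]
tcp [ 0.4644 -0.2272  0.2364] gp [ 0.4555 -0.2159  0.2482] j [-0.13 -0.13 -0.77  0.22 -0.57  0.56] F [ 0.8 -0.2  0.9] w 1.002423150759199 g 0.0
row [ 116.8  107.1 -191.1] [-19.    0.8 -16.4] t 11.57 rows>= 6.0
[[-0.39485492  0.78908408  0.47056976]
 [ 0.50721347  0.6142852  -0.60447348]
 [-0.76604444  0.         -0.64278761]]
-0.01 [296.48375947 187.21372198] [288.23868539 184.3613564 ] [302.959767   183.84930156]
0 [296.19695883 186.20136565] [287.99283911 183.37542661] [302.64800138 182.86670974]
0.01 [295.91276273 185.19820292] [287.74919562 182.39833076] [302.33902626 181.89291274]
164 111/198 129/188 124/107 171/ 97 173/ 96 175/ 96 173/ 96 173/ 96 173/ 96 174/ 94 130/110 126/117 121/118 124/119
166 103/168 125/151 128/118 177/ 91 178/ 89 174/ 91 175/ 93 178/ 89 174/ 85 171/ 82 128/118 124/12
[... 709 characters left out ...]
/103
180 102/165 128/160 128/167 128/220 123/218  72/114  32/104  77/103  85/105 126/132 124/134 126/132 125/129  85/ 87
182 103/166 128/220 111/250 112/249 107/252 124/156 126/146 127/145 128/140 128/136 126/134 128/134 127/130  30/ 68
184 103/166 128/219 111/250 114/249 128/213 127/153 126/158 120/241 108/251 112/249 114/248 114/246 115/246 108/205
186 104/166 121/228 128/184 127/191  88/254  82/254  79/254  78/254  85/254  92/254  94/254  99/254 100/254 103/253
188 111/227 109/247  90/254  89/254  90/254  83/254  79/254  77/254  81/254  88/254  93/254  95/254  98/254 103/253
190 120/180  90/254  89/254  90/254  90/254  82/254  77/254  77/254  79/254  86/254  93/254  94/254 101/253 128/174
```

The scene samples show the jar's bolts ending near row 180.5, against 188.8 when it stood at x=-78. At about 1 row per cm that puts the jar axis near rack x=+4 mm, under the roof. The lid (columns 290–302) fits y≈46. Now the can.

```bash
python3 -c "
from h import *
print(proj('scene',[.471,-.066,.08]),proj('scene',[.471,-.066,.158]))
im=cv2.imread('pics/s9.png');f=cv2.cvtColor(im,cv2.COLOR_BGR2HSV);m=cv2.inRange(f[165:200,260:290],(55,90,40),(95,255,255));ys,xs=np.nonzero(m);print(xs.min()+260,xs.max()+260,ys.min()+165,ys.max()+165)
z=Rt(-30,40)[:,2];C=np.array([.471,-.066,.106]);rel(C-.1*z+[0,0,.08],-30,40)"
```

```text
[275.02816355 195.33766884] [275.00302583 175.84323847]
272 280 175 184
row [ 119.1   78.6 -139.5] [-16.6   1.3 -14.8] t 11.62 rows>= 5.0
```

```bash
python3 -m pendant '[[[24,16,-28,-3.3,0,-3],[48,32,-56,-6.6,0,-6],[72,47,-84,-10,0,-9],[96,63,-112,-13.3,0.5,-12],[119,79,-139,-16.6,1,-14.8]]]' 1 | head -1; python3 -c "
from h import *
st();z=Rt(-30,40)[:,2];C=np.array([.471,-.067,.106]);rel(C-.1*z,-30,40)"
```

```text
time: 12.03
tcp [ 0.412  -0.0329  0.2283] gp [ 0.3997 -0.0258  0.2404] j [ 0.37 -0.35 -0.9   0.4  -0.63  0.67] F [ 0.6  1.2 -0.5] w 1.002200268545107 g 0.0
row [49.3  0.3 50. ] [-0.  -0.6  0.4] t 12.03 rows>= 2.0
```

```bash
python3 -m pendant '[[[20,0,20,0,0,0],[40,0,40,0,0,0],[49,0,50,0,-0.5,0],[49,0,50,0,-0.5,0],[49,0,50,0,-0.5,0]]]' 1 | head -1; python3 -c "
from h import *
st();C=np.array([.471,-.067,.106]);rel(C,-30,40)"
```

```text
time: 12.45
tcp [ 0.4174 -0.0375  0.1576] gp [ 0.4051 -0.0303  0.1697] j [ 0.35 -0.19 -1.04  0.07 -0.63  0.65] F [0.5 0.8 0.4] w 1.0001081518680894 g 0.0
row [-0.3  1.6 98.7] [-0.2 -0.3  0.4] t 12.45 rows>= 3.0
```

```bash
python3 -m pendant '[[[0,0,30,0,0,0],[0,1,60,0,0,0],[0,2,85,0,0,0],[0,2,98,0,0,0],[0,2,98,0,0,0]]]' 1 | grep -E "tool_pos|wrist_f"; python3 -c "
from h import *
st();C=np.array([.471,-.067,.106]);rel(C,-30,40)"
```

```text
tool_pos: [0.4858, -0.0746, 0.095]
wrist_force: [0.4, 0.3, -0.4]
tcp [ 0.4858 -0.0746  0.095 ] gp [ 0.4734 -0.0673  0.1071] j [ 0.15  0.15 -1.06 -0.38 -0.5   0.47] F [ 0.4  0.3 -0.4] w 0.997545734121521 g 0.0
row [ 2.2 -0.8 -1.1] [-0.3 -0.2  0.2] t 12.87 rows>= 1.0
```

```bash
python3 -m pendant '[[[0,0,0,0,0,0],[0,0,0,0,0,0],[0,0,0,0,0,0],[0,0,0,0,0,0],[0,0,0,0,0,0]]]' -1 30 | tail -3;python3 -c "
from h import *
st()"; python3 -m pendant '[[[-8,0,-6,0,0,0],[-23,0,-19,0,0,0],[-54,0,-45,0,0,0],[-84,0,-71,0,0,0],[-115,0,-96,0,0,0]]]' | grep -E "wrist|grip"; python3 -m pendant '[[[-15,0,-13,0,0,0],[-30,0,-26,0,0,0],[-46,0,-39,0,0,0],[-46,0,-39,0,0,0]]]' | grep -E "wrist|grip"; python3 -c "
from h import *
st();rel(w(-.12,-.035,.29),YAW,40)"
```

```text
wrist_force: [-1.3, -0.8, 4.7]
width: 0.579
grip_force: 31.0
tcp [ 0.4839 -0.0731  0.0963] gp [ 0.4715 -0.0659  0.1083] j [ 0.15  0.14 -1.06 -0.38 -0.5   0.47] F [-1.3 -0.8  4.7] w 0.5785279709397592 g 31.00023672741372
wrist_force: [2.3, 0.2, -1.7]
grip_force: 32.0
wrist_force: [1.4, 0.7, -0.7]
grip_force: 32.1
tcp [ 0.4866 -0.0718  0.3104] gp [ 0.4741 -0.0646  0.3224] j [ 0.15 -0.31 -0.67  0.46 -0.5   0.47] F [ 1.4  0.7 -0.7] w 0.5740953504577336 g 32.051994977518916
row [  -4.7 -229.7   56.6] [17.   0.2 14.3] t 14.03 rows>= 6.0
```

```bash
python3 -m pendant '[[[-1,-38,9,3,0,2.5],[-2,-76,18,6,0,5],[-3,-114,28,9,0,7.5],[-4,-152,38,12,0,10],[-4,-190,47,14.5,0,12.2]]]' | head -1; python3 -c "
from h import *
st();rel(w(-.10,-.035,.28),YAW,40)"
```

```text
time: 14.45
tcp [ 0.4218 -0.2569  0.2762] gp [ 0.4125 -0.246   0.2883] j [-0.29 -0.29 -0.76  0.32 -0.42  0.38] F [ 0.7  0.3 -2.2] w 0.5786236524648825 g 32.14415290451143
row [-20.6 -32.6  37.5] [ 2.1 -0.3  2.4] t 14.45 rows>= 2.0
```

```bash
python3 -m pendant '[[[-10,-16,18,1,0,1.2],[-20,-32,37,2.1,0,2.4],[-20,-32,37,2.1,0,2.4],[-20,-32,37,2.1,0,2.4]]]' | head -1; python3 -c "
from h import *
st();rel(w(-.002,-.035,.272),YAW,40)"
```

```text
time: 14.78
tcp [ 0.4246 -0.3088  0.2674] gp [ 0.4159 -0.2976  0.2795] j [-0.42 -0.22 -0.74  0.25 -0.37  0.33] F [ 0.5  0.2 -1.9] w 0.5796654279284706 g 32.53799940983299
row [-58.4  -0.5  80.2] [-0.  -0.4  0. ] t 14.78 rows>= 3.0
```

```bash
python3 -m pendant '[[[-15,0,20,0,0,0],[-30,0,40,0,0,0],[-44,0,60,0,0,0],[-58,0,80,0,0,0],[-58,0,80,0,0,0]]]' | head -1; python3 -c "
from h import *
st();print(loc(env.observe()['tool_pos']));rel(w(-.002,-.035,.245),YAW,40)"
```

```text
time: 15.2
tcp [ 0.4891 -0.3871  0.2626] gp [ 0.4803 -0.3759  0.2746] j [-0.53 -0.01 -0.59  0.15 -0.28  0.25] F [ 0.8 -0.4 -0.5] w 0.5803801426939298 g 32.57154664664995
[ 0.014808  -0.0316603]
row [24.2 -3.4 17.2] [ 0.1 -0.1  0. ] t 15.2 rows>= 1.0
```

```bash
python3 -m pendant '[[[12,-2,8,0,0,0],[22,-3,16,0,0,0],[22,-3,16,0,0,0],[22,-3,16,0,0,0]]]' | grep -E "tool_pos|wrist_f"; for k in 1 2 3; do python3 -m pendant '[[[1.5,0,1.3,0,0,0],[1.5,0,1.3,0,0,0],[1.5,0,1.3,0,0,0]]]' | grep -E "tool_pos|wrist_f";done; python3 -c "
from h import *
st();print(loc(env.observe()['tool_pos']))"
```

```text
tool_pos: [0.4827, -0.3847, 0.2341]
wrist_force: [0.0, -1.1, -0.8]
tool_pos: [0.4841, -0.3865, 0.2354]
wrist_force: [-0.2, -0.1, -1.8]
tool_pos: [0.4835, -0.3866, 0.2324]
wrist_force: [0.6, 0.4, -1.5]
tool_pos: [0.4834, -0.3866, 0.23]
wrist_force: [0.1, 0.2, -1.4]
tcp [ 0.4834 -0.3866  0.23  ] gp [ 0.4746 -0.3754  0.242 ] j [-0.54  0.03 -0.66  0.05 -0.28  0.24] F [ 0.1  0.2 -1.4] w 0.5811352884997645 g 32.56663868785836
[ 0.01090348 -0.03583707]
```

```bash
for k in 1 2 ; do python3 -m pendant '[[[1.2,0,1,0,0,0],[1.2,0,1,0,0,0],[1.2,0,1,0,0,0]]]' | grep -E "tool_pos|wrist_f";done
```

```text
tool_pos: [0.4835, -0.3866, 0.2285]
wrist_force: [0.1, 0.2, -1.6]
tool_pos: [0.4841, -0.3871, 0.2282]
wrist_force: [-0.1, -0.0, 0.6]
```

```bash
python3 -m pendant '[[[0,0,0,0,0,0],[0,0,0,0,0,0],[0,0,0,0,0,0],[0,0,0,0,0,0]]]' 0.8 | tail -2; python3 -m pendant '[[[0,0,-8,0,0,0],[0,0,-25,0,0,0],[0,0,-55,0,0,0],[0,0,-85,0,0,0],[0,0,-85,0,0,0]]]' | grep -E "tool_pos|wrist_f"; python3 -m pendant '[[[0,0,0,0,0,0],[0,0,0,0,0,0],[0,0,0,0,0,0],[0,0,0,0,0,0]]]' -0.34 | tail -2
python3 -c "
from h import *
st();print(loc(env.observe()['tool_pos']));rel(w(-.06,-.036,.178),YAW,40,True)
for n in('scene','top'):
  im=eyes.grab_frame(n)[:,:,::-1]; cv2.imwrite('pics/%s11.png'%n,im);im=cv2.imread('pics/%s11.png'%n)
  f=cv2.cvtColor(im,cv2.COLOR_BGR2HSV);m=cv2.inRange(f,(55,90,40),(95,255,255));
  k,l,s,c=cv2.connectedComponentsWithStats(m);print(n,[(a,b.round(1)) for a,b in zip(s.tolist(),c) if 8<a[4]<400 and b[0]>255 and b[0]<420 and 80<b[1]<230])
  for x in(-.003,):print(proj(n,w(x,-.036,.132+.145)),proj(n,w(x,-.036,.29)))
"
```

```text
width: 0.898
grip_force: 0.0
tool_pos: [0.4431, -0.3341, 0.2865]
wrist_force: [0.5, -0.7, 0.0]
width: 0.341
grip_force: 0.0
tcp [ 0.4433 -0.3355  0.2806] gp [ 0.4345 -0.3243  0.2926] j [-0.47 -0.17 -0.67  0.25 -0.33  0.29] F [-0.7  0.7 -0.1] w 0.34127897256085576 g 0.0
[-0.05406135 -0.03613579]
row [82.2  0.1 61.7] [ 0.1 -0.2  0. ] t 17.87 rows>= 3.0
scene [([306, 89, 8, 6, 38], array([309.8,  91.9])), ([289, 115, 9, 8, 41], array([292.4, 119.2])), ([317, 121, 6, 7, 26], array([320. , 124.2]))]
[317.17477035 121.91659893] [317.29941674 118.73822633]
top [([369, 106, 7, 11, 38], array([371.9, 111.9])), ([383, 200, 10, 6, 21], array([387.2, 203.1]))]
[389.45030361 200.1236743 ] [390.58534193 199.73861858]
```

```bash
python3 -m pendant '[[[27,0,20,0,0,0],[54,0,40,0,0,0],[82,0,61,0,0,0],[82,0,61,0,0,0],[82,0,61,0,0,0]]]' | head -1;python3 -c "
from h import *
st();print(loc(env.observe()['tool_pos']));rel(w(-.06,-.036,.178),YAW,40,True)
for n in('scene','top'):
  im=eyes.grab_frame(n)[:,:,::-1]; cv2.imwrite('pics/%s12.png'%n,im);im=cv2.imread('pics/%s12.png'%n)
  f=cv2.cvtColor(im,cv2.COLOR_BGR2HSV);m=cv2.inRange(f,(55,90,40),(95,255,255));
  k,l,s,c=cv2.connectedComponentsWithStats(m);print(n,[(a,b.round(1)) for a,b in zip(s.tolist(),c) if 8<a[4]<400 and b[0]>255 and b[0]<420 and 80<b[1]<230])
"
```

```text
time: 18.38
tcp [ 0.4381 -0.3299  0.1765] gp [ 0.4294 -0.3187  0.1886] j [-0.46 -0.01 -0.87 -0.1  -0.34  0.3 ] F [ 0.9 -0.2  0.3] w 0.33445175671698535 g 0.0
[-0.06168441 -0.0367504 ]
row [-2.3  0.7  0.3] [-0.  -0.5  0.1] t 18.38 rows>= 1.0
scene [([306, 90, 8, 5, 37], array([309.8,  92. ])), ([289, 115, 9, 8, 43], array([292.3, 119.3])), ([314, 121, 7, 7, 30], array([316.8, 123.9]))]
top [([369, 106, 7, 11, 40], array([372., 112.])), ([383, 200, 10, 6, 20], array([387.2, 203. ]))]
```

```bash
python3 -m pendant '[[[-5,0,6,0,0,0],[-11,0,13,0,0,0],[-16,0,19,0,0,0],[-22,0,26,0,0,0],[-27,0,32,0,0,0]]]' | grep -E "tool_pos|wrist_f"; python3 -m pendant '[[[-5,0,6,0,0,0],[-9,0,11,0,0,0],[-14,0,16,0,0,0],[-18,0,22,0,0,0],[-22,0,27,0,0,0]]]' | grep -E "tool_pos|wrist_f"; python3 -c "
from h import *
st();print(loc(env.observe()['tool_pos']));rel(w(.05,-.036,.176),YAW,40,True)
for n in('scene',):
  im=eyes.grab_frame(n)[:,:,::-1]; cv2.imwrite('pics/%s13.png'%n,im);im=cv2.imread('pics/%s13.png'%n)
  f=cv2.cvtColor(im,cv2.COLOR_BGR2HSV);m=cv2.inRange(f,(55,90,40),(95,255,255));
  k,l,s,c=cv2.connectedComponentsWithStats(m);print(n,[(a,b.round(1)) for a,b in zip(s.tolist(),c) if 8<a[4]<400 and b[0]>255 and b[0]<420 and 80<b[1]<230])
"
```

```text
tool_pos: [0.4667, -0.3648, 0.1813]
wrist_force: [-0.3, 1.7, 2.0]
tool_pos: [0.4869, -0.3911, 0.1783]
wrist_force: [-1.3, 3.4, -0.9]
tcp [ 0.4869 -0.3911  0.1783] gp [ 0.4781 -0.3798  0.1904] j [-0.54  0.13 -0.72 -0.11 -0.27  0.24] F [-1.3  3.4 -0.9] w 0.3334490140184324 g 1.1659973720088601
[ 0.01653187 -0.0358536 ]
row [-19.8  -0.2  27.1] [ 0.1 -0.2  0. ] t 19.32 rows>= 1.0
scene [([306, 89, 8, 6, 38], array([309.8,  91.9])), ([289, 115, 9, 8, 42], array([292.3, 119.2])), ([311, 114, 6, 6, 24], array([313.5, 116.8]))]
```

```bash
python3 -m pendant '[[[-4,0,5.4,0,0,0],[-8,0,10.8,0,0,0],[-12,0,16.2,0,0,0],[-16,0,21.5,0,0,0],[-18,0,24,0,0,0]]]' | grep -E "tool_pos|wrist_f"; python3 -m pendant '[[[-2,0,2.5,0,0,0],[-2,0,2.5,0,0,0],[-2,0,2.5,0,0,0]]]' | grep -E "tool_pos|wrist_f"; python3 -c "
from h import *
st();print(loc(env.observe()['tool_pos']))
n='scene'
for x in (-.003,.038,.072):print(proj(n,w(x,-.036,.277)))
im=eyes.grab_frame(n)[:,:,::-1]; cv2.imwrite('pics/%s14.png'%n,im);im=cv2.imread('pics/%s14.png'%n)
f=cv2.cvtColor(im,cv2.COLOR_BGR2HSV);m=cv2.inRange(f,(55,90,30),(95,255,255));
k,l,s,c=cv2.connectedComponentsWithStats(m);print(n,[(a,b.round(1)) for a,b in zip(s.tolist(),c) if 8<a[4]<400 and b[0]>255 and b[0]<420 and 80<b[1]<230])
"
```

```text
tool_pos: [0.506, -0.4153, 0.1776]
wrist_force: [-0.5, 1.5, -0.4]
tool_pos: [0.5077, -0.4174, 0.178]
wrist_force: [-0.8, 1.1, -0.3]
tcp [ 0.5077 -0.4174  0.178 ] gp [ 0.4989 -0.4061  0.19  ] j [-0.57  0.18 -0.65 -0.11 -0.25  0.22] F [-0.8  1.1 -0.3] w 0.32913276102328504 g 0.19303192879306152
[ 0.05009065 -0.03559479]
[317.17477035 121.91659893]
[315.56976493 118.90807143]
[314.28481369 116.49947449]
scene [([306, 90, 8, 5, 37], array([309.8,  92. ])), ([289, 115, 9, 8, 42], array([292.3, 119.2])), ([311, 116, 4, 4, 12], array([312.1, 117.2]))]
```

```bash
python3 -m pendant '[[[3,0,-3,0,0,0],[20,0,-23,0,0,0],[45,0,-53,0,0,0],[70,0,-84,0,0,0],[96,0,-115,0,0,0]]]' | grep -E "tool_pos|wrist_f"; python3 -m pendant '[[[-15,20,-30,0,0,0],[-30,50,-50,0,0,0],[-45,85,-65,0,0,0],[-60,120,-78,0,0,0],[-70,150,-90,0,0,0]]]' | grep -E "tool_pos|wrist_f"; python3 -m pendant '[[[0,38,0,0,0,0],[0,76,0,0,0,0],[0,114,0,0,0,0],[0,150,0,0,0,0],[0,150,0,0,0,0]]]' | grep -E "tool_pos|wrist_f"; python3 -c "
from h import *
n='scene'
for x in (.062,.072,.082):print(proj(n,w(x,-.036,.277)),proj(n,w(x-.025,-.036,.132)),proj('top',w(x,-.036,.29)))
for n in ('scene','top'):
  im=eyes.grab_frame(n)[:,:,::-1]; cv2.imwrite('pics/%s15.png'%n,im);im=cv2.imread('pics/%s15.png'%n)
  f=cv2.cvtColor(im,cv2.COLOR_BGR2HSV);m=cv2.inRange(f,(55,90,30),(95,255,255));
  k,l,s,c=cv2.connectedComponentsWithStats(m);print(n,[(a,b.round(1)) for a,b in zip(s.tolist(),c) if 8<a[4]<400 and b[0]>255 and b[0]<420 and 80<b[1]<230])
  if n=='scene':
    for v in range(142,162):print(v,' '.join('%3d/%3d/%3d'%tuple(f[v,u]) for u in range(304,324,2)))
"
```

```text
tool_pos: [0.414, -0.2982, 0.1783]
wrist_force: [1.2, 1.4, 0.7]
tool_pos: [0.5207, -0.1862, 0.2937]
wrist_force: [-0.1, -1.0, 0.2]
tool_pos: [0.642, -0.0911, 0.2897]
wrist_force: [1.1, -0.0, -0.0]
[314.65853884 117.20000944] [314.34229755 152.63913815] [407.37102104 186.75182854]
[314.28481369 116.49947449] [313.97775606 151.7931215 ] [409.94671787 184.75905639]
[313.91451923 115.80537026] [313.61649181 150.95471061] [412.52062921 182.76766564]
scene [([306, 89, 8, 6, 38], array([309.8,  91.9])), ([289, 115, 9, 8, 42], array([292.4, 119.4])), ([311, 115, 8, 7, 44], array([314.9, 118.4]))]
142  18/124/107  18/121/112  20/ 46/171  21/ 40/184  19/ 53/204  20/ 48/176  17/ 44/152  18/ 39/118  20/ 63/105  18/124/107
143  18/122/109  17/126/111  20/ 46/167  20/ 39/177  18/ 51/189  20/ 46/176  18/ 45/152  19/ 39/105  20/ 58/ 97  18/124/107
144  18/122/107  18/123/110  20/ 46/161  19/ 39/176  18/ 52/180  19/ 45/175  17/ 44/149  18/ 42/109  20/ 74/104  18/123/106
145  19/123/108  18/123/112  22/ 43/153  19/ 40/174  18/ 52/172  21/ 46/192  18/ 44/152  19/ 39/111  18/ 81/104  18/124/109
146  18/
[... 1328 characters left out ...]
253  25/101/253  25/ 99/253
157  25/104/253  24/103/253  25/102/253  25/102/253  25/101/253  25/100/253  25/100/253  25/ 99/253  25/100/253  25/ 95/254
158  26/100/254  25/ 99/254  25/100/254  25/100/254  25/ 99/254  26/101/253  25/ 99/253  25/101/253  25/102/253  25/101/253
159  25/102/253  24/102/253  25/103/253  25/102/253  25/102/253  24/104/253  24/102/253  24/102/253  24/103/253  24/103/253
160  24/107/252  24/108/252  23/107/252  24/106/251  25/100/252  24/104/252  24/105/252  24/107/252  23/108/251  23/111/249
161  19/128/208  18/129/191  18/130/176  18/125/171  18/128/164  19/125/159  18/127/157  18/125/153  18/127/156  18/126/156
top [([368, 106, 8, 11, 39], array([371.9, 111.9]))]
```

```bash
python3 -m pendant '[[[0,0,-35,0,0,0],[0,0,-70,0,0,0],[0,0,-100,0,0,0],[0,0,-100,0,0,0],[0,0,-100,0,0,0]]]' | grep -E "tool_pos|wrist_f"; python3 -m pendant '[[[0,0,0,0,0,0],[0,0,0,0,0,0],[0,0,0,0,0,0]]]' | grep -E "tool_pos|wrist_f"; python3 -c "
from h import *
im=eyes.grab_frame('scene')[:,:,::-1].astype(int);a=cv2.imread('pics/scene15.png').astype(int);b=cv2.imread('pics/s9.png').astype(int)
# jar region unchanged since it was pushed in; filter region and other can unchanged since start
o=cv2.imread('pics/scene0.png').astype(int)
print('jar diff',abs(im-b)[170:184,286:304].mean(),'filter',abs(im-o)[164:186,310:328].mean(),'other can',abs(im-o)[115:150,288:298].mean())
print(env.finish_job())"
```

```text
tool_pos: [0.5892, -0.0354, 0.3565]
wrist_force: [-0.4, -0.6, -0.1]
tool_pos: [0.5891, -0.0367, 0.353]
wrist_force: [-0.2, -0.4, 0.2]
jar diff 0.7579365079365079 filter 4.515993265993266 other can 5.928571428571429
the job is handed in; nothing more can be done
None
```

The job is handed in. By the last camera checks and tool positions, the jar stands upright in the lower tier beside the filter and the can upright in the upper tier beside the other can, both slid back under their roofs; the filter and other can look unmoved.

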